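# Hold the spring lock of the cleaning-supplies chest open with its key

### The arm

A 6-joint arm with a two-finger parallel gripper is mounted at the origin on the work surface. World frame = base frame: x ahead of the robot, y to its left, z up, the work surface at z = 0. Lengths are in m, angles in rad, forces in N, time in s.
With the tool pointing down it reaches from about 0.375 to 0.9 m from the base axis. Payload 3.1 kg.
Tool frame: the origin (TCP) lies where the fingers leave the gripper's body, on its centre line; the fingertips stand 73 mm ahead of it and the grasp point (between the pads) lies 54 mm ahead of it; z points along the fingers, y is the line along which they close (so a half turn about z gives the same grasp; the last joint's range is limited). The gripper opens to 85 mm and grips with 20 to 120 N. Pads are 22 mm wide; open, the fingers measure 114 mm over their backs; the gripper's body (76 mm by 85 mm) begins 54 mm behind the grasp point. The pads swing forward as they close: fully open they stand 13 mm farther back than shut.
Start: joints at [-1.514, 0.527, 1.433, -0, 1.181, -0.178], TCP at [0.146, -0.608, 0.304] pointing down, gripper open.
Joint ranges: [-3.08, 3.08], [-0.75, 2.2], [0.22, 2.44], [-1.43, 4.57], [0, 2.65], [-2.85, 2.85]. Speed limits (rad/s): [2.79, 2.79, 3.14, 3.14, 3.14, 3.14].

### API

Orientations are given as a unit quaternion [x, y, z, w].
In Python, from station import manip gives the robot as it stands.
- The arm moves only by the shell command python3 -m crank 'ROWS' [FORCE]. ROWS is JSON, a list of rows, each an object with "dp": the shift along the tool's x, y, z normalised to -1 to 1, where 1 is 50 cm, a list of three; "delta_rot": the turn, a rotation vector about the tool's x, y, z normalised to -1 to 1, where 1 is 2 pi rad, a list of three; "fingers": the opening, from -1 (shut) to 1 (fully open). A call has 1 to 12 rows; each row shifts and turns the commanded pose from where the row before left it, along the tool's axes as they then stand; what a row does not reach is not made up. A row lasts 1/12 s, in which the tool goes at most 41.7 mm and 7.16 degrees, less where a joint would pass 70% of its speed; a pose out of reach is approached as far as the arm can. A call with a number of a shift or a turn outside -1 to 1 is refused whole. A call with a gripper value outside its range is refused whole. The fingers move at their own pace and stop on an object; FORCE is the grip in N (left out, the last holds). Time passes only in rows, so rows that do not move let the fingers close. It gives the time, the measured TCP pose, the force, the opening and the grip force at its end, in the units of the state.
- manip.sense(): the state, without advancing time (a new reading comes with each control period).
- manip.snapshot(name): name is "side" or "top" or "wrist"; returns (picture, depth): 384x512x3 uint8, red, green, blue; 384x512 float32, m along the optical axis (not along the pixel's ray), 0 where there is no reading.
- manip.camera_model(name): a dict with "fx", "fy", "cx", "cy" (pixels), "origin" and "attitude" of the camera in the world. Camera axes: x right, y up, looking along -z (the intrinsics and any distortion apply to the point x, -y, -z); pixel columns grow to the right and rows downward; lengths in m; the calibration is good to about 2 mm. The wrist camera is an equidistant fisheye: a pixel r from the principal point sees the ray r / f radians off the axis. A picture is of the moment at which its call begins: read the wrist's pose just before it. camera_model takes no time and is no camera call; for the wrist camera it gives the pose at the moment of the call.
- manip.sign_off(): hands the job in; it is judged then, once.
The state is a dict: "t": time; "q": joint angles; "qd": joint speeds; "tau": joint torques, N m; "tcp_pos": TCP position; "tool_rot": TCP orientation; "force": force on the tool from outside, world axes, zero at the start; "ft_torque": the same for the moment, N m; "finger_gap": opening from 0.0 (shut) to 1.0 (fully open); "gripper_force": force on a finger pad.
Only numpy, scipy, OpenCV 4.12 (cv2) and the standard library are available. Lean on these libraries where they do the work, as an engineer would, in place of code of your own. Each camera call takes 0.05 s, during which the arm holds its last target. There are 200 camera calls.

### The job

Take the key with the round head out of the wooden key block, push it fully home into the lock on top of the white chest, easing it past the sticky pins without forcing it, then turn it a quarter turn clockwise (seen from above). The lock springs back by itself, so finish with the gripper still holding the key turned; leave the other two keys in the block and leave the can, jar and brush near them where they are.

Things in the scene. Friction and masses are not known exactly. Their poses are not given: they have to be found in the camera images.
- round_key: Key to use, in any of the block's slots: upright black disc head 36 mm across, 10 thick, on a collar 20 x 10, 8 high; flat steel blade 14 x 5 mm, round-ended, reaching 30 mm down. Origin: middle of the head's underside (shoulder), where the blade begins; disc centre 24, top 42 mm above it. z up, y along the width, x through the thickness. Same after half a turn. About 35 g.
- wide_key: Another key, not to be moved: same blade and collar, head a rectangle 48 mm wide, 10 mm thick, top 32 mm above its origin. Same origin and axes as round_key.
- narrow_key: Another key, not to be moved: same blade and collar, head a narrow bar 14 mm wide, 10 mm thick, top 50 mm above its origin. Same origin and axes as round_key.
- block: Wooden key block fixed to the counter, 176 mm along its y, 46 along x, 40 high; origin at the centre of its underside. Upright slots 16 x 7 mm (long side along its y), right through, at its y = -58, 0, +58 mm. A key stands in each, blade down, shoulder on the block's top (so its origin is 40 mm above the counter), with 1 mm play each side.
- chest: White chest fixed to the counter, 90 mm high. Origin on the counter straight below the lock's axis; the chest spans x -55 to +145, y -95 to +95 mm of it. Behind the lock case (+x) are a keeper and a lid with a low pull, all below 126 mm above the counter; a steel bolt slides out of the keeper as the key turns.
- case_top (a point): Centre of the lock case's top, 132 mm above the counter, on the lock's axis. The case is square, steel, 64 x 64 mm, with a round opening 30 mm across; the brass cylinder with the keyway lies 3 mm lower in that opening.
- keyway (a point): Centre of the keyway's mouth on the cylinder's top, 129 mm above the counter, on the vertical turning axis. z up, y along the slot; turns with the cylinder; along the chest's y at rest. Slot 16 x 7 mm, 34 deep, mouth chamfered 2 mm. Two spring pins in its long sides, 11 and 20 mm down, yield to a push of 2 to 8 N. Fully home the key's origin is at this point.
- cylinder (a joint): Turn of the cylinder, rad: 0 at rest with the key just put in, growing clockwise seen from above (a quarter turn is 1.57), hard stop at 1.70. A return spring of 0.03 N m at rest and 0.11 N m at a quarter turn turns it back when let go. The blade has play: the key turns 0.15 to 0.2 rad further than the cylinder.
- can: Bystander, leave alone: food can, 68 mm across, 100 mm tall; origin at the centre of its underside.
- jar: Bystander, leave alone: glass jar, 60 mm across, 85 mm tall; origin at the centre of its underside.
- brush: Bystander, leave alone: hand brush lying down; origin at the centre of its underside.
There are look-alikes about, which are no part of the job. Several things have the shape of the block; the one meant has the colours described above.

How it is judged:
By the outcome, as a careful person would: the job done as asked, in the order asked, and still so for the second after the job is handed in, while the arm keeps its last pose, push and grip.
It also fails if it takes over 64 s, if anything falls off the work surface, if the arm or the gripper's body presses on something with over 40 N, if the wrist force passes 120 N, or if a joint passes its speed limit or range.

## Working session

There is one attempt and no reset: what is moved stays moved. The work goes in short steps, Python scripts to look and compute and a shell command to move; the robot and the scene stay as the last step left them, time stands still between calls to the robot, and variables do not carry over. Pictures are saved under pics/ and viewed, at most 10 in all, crops included, and the job is handed in when it is done.

```bash
ls; mkdir -p pics
python3 - <<'E'
from station import manip
import cv2,numpy as np
s=manip.sense();print(s)
ims=[]
for n in ("side","top"):
    c=manip.camera_model(n);print(n,c)
    p,d=manip.snapshot(n);cv2.imwrite(f"pics/{n}0.png",p[:,:,::-1]);np.save(f"pics/{n}0.npy",d)
    print((d>0).mean())
E
```

```text
pics
{'t': 0.0, 'q': array([-1.51348893e+00,  5.28504914e-01,  1.43389098e+00,  1.28921911e-05,
        1.18144223e+00, -1.78551110e-01]), 'qd': array([ 5.61753430e-04,  2.36599042e-04, -6.50491381e-04, -6.68002296e-05,
        5.20852604e-04,  5.86006816e-04]), 'tau': array([-9.27407709e-04, -4.42352557e+01, -1.78025419e+01, -3.80489619e-04,
        8.47257965e-03,  1.15268205e-05]), 'tcp_pos': array([ 0.14601609, -0.60712497,  0.30291326]), 'tool_rot': array([ 9.93054063e-01,  1.17653589e-01,  7.39705463e-05, -1.12031173e-03]), 'force': array([ 0.52180585,  0.14003352, -0.097796  ]), 'ft_torque': array([-0.01374262,  0.06433961,  0.0142974 ]), 'gripper_force': 0.0, 'finger_gap': 0.9987735167654234}
side {'fx': 485.12293215629927, 'fy': 485.12293215629927, 'cx': 250.35751288876952, 'cy': 193.1595798328441, 'origin': array([0.36748757, 1.1654759 , 0.75268873]), 'attitude': array([-0.02427354,  0.51599747,  0.85464752, -0.05229741])}
0.9959818522135416
top {'fx': 429.3154010609811, 'fy': 429.3154010609811, 'cx': 260.4496528022568, 'cy': 189.18090201234557, 'origin': array([ 0.2560976 , -0.02348096,  1.15881302]), 'attitude': array([-0.07432976,  0.08292022,  0.73834472, -0.66516644])}
0.9959716796875
```

View pics/side0.png

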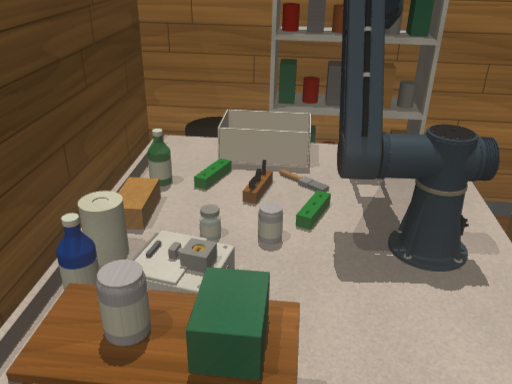

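View pics/top0.png

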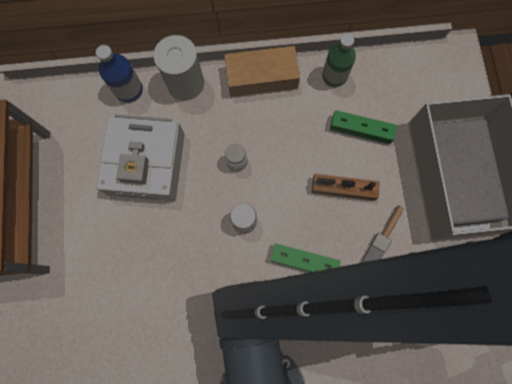

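The side view shows the wooden block at (258,186) with its keys and the white chest with the lock case at (198,253). In the top view the block is at (346,187), the lock case at (132,167), the can at (244,217), the jar at (235,156) and the brush at (385,235). Next I'll measure these and look closer.

```bash
cat > h.py <<'E'
import numpy as np,cv2
from scipy.spatial.transform import Rotation as R
from station import manip
def ray(c,u,v,fish=False):
    x=(np.asarray(u,float)-c['cx'])/c['fx'];y=(np.asarray(v,float)-c['cy'])/c['fy']
    if fish:
        r=np.hypot(x,y)+1e-12;d=np.stack([x/r*np.sin(r),-y/r*np.sin(r),-np.cos(r)],-1)
    else: d=np.stack([x,-y,-np.ones_like(x)],-1)
    return R.from_quat(c['attitude']).apply(d.reshape(-1,3))
def plane(c,u,v,z,fish=False):
    d=ray(c,u,v,fish);o=np.asarray(c['origin'])
    return o+d*((z-o[2])/d[:,2])[:,None]
def depthpts(c,u,v,d): # pinhole, depth along axis
    return np.asarray(c['origin'])+ray(c,u,v)*np.asarray(d)[:,None]
E
python3 - <<'E'
from h import *
c=manip.camera_model('top');im=cv2.imread('pics/top0.png');d=np.load('pics/top0.npy')
V,U=np.mgrid[0:384,0:512]
P=depthpts(c,U.ravel(),V.ravel(),d.ravel()).reshape(384,512,3)
hsv=cv2.cvtColor(im,cv2.COLOR_BGR2HSV)
def rect(m,name):
    m=m.astype(np.uint8);n,l,st,_=cv2.connectedComponentsWithStats(m)
    k=1+np.argmax(st[1:,4]);m=l==k
    p=P[m][:,:2].astype(np.float32)*1000
    print(name,m.sum(),cv2.minAreaRect(p),np.median(P[m][:,2]))
def box(u0,v0,u1,v1): return (U>u0)&(U<u1)&(V>v0)&(V<v1)
z=P[...,2]
rect(box(300,165,390,210)&(z>.03)&(z<.05),'block top')
rect(box(300,165,390,210)&(z>.055),'keys')
n,l,st,_=cv2.connectedComponentsWithStats((box(300,160,395,210)&(z>.052)).astype(np.uint8))
for k in range(1,n):
    if st[k,4]>8: print('key',st[k],P[l==k].mean(0),P[l==k][:,2].max(),np.ptp(P[l==k][:,:2],axis=0))
rect(box(85,105,190,210)&(z>.08)&(z<.1),'chest')
rect(box(85,105,190,210)&(z>.127)&(z<.14),'case')
a=cv2.resize(im[150:220,290:400],None,fx=6,fy=6,interpolation=cv2.INTER_CUBIC)
b=cv2.imread('pics/side0.png');b=cv2.resize(b[150:210,230:340],None,fx=6,fy=5,interpolation=cv2.INTER_CUBIC)[:180*2]
cv2.imwrite('pics/crop0.png',np.vstack([a[:300],b[:290]]))
E
```

```text
block top 927 ((494.81976318359375, -279.5025634765625), (176.2428436279297, 47.893333435058594), 76.73660278320312) 0.03970196710066287
keys 93 ((394.3031311035156, -120.253173828125), (43.30121994018555, 334.6454772949219), 47.6273193359375) 0.07036841658880943
key [317 178  19   7  98] [ 0.50361084 -0.22049568  0.07947587] 1.158813015404836 [0.25902296 0.22261869]
key [341 180  15   7  87] [ 0.49083069 -0.27404329  0.08578318] 1.158813015404836 [0.24664047 0.27030137]
key [367 182   9   8  47] [ 0.48010294 -0.33381534  0.07973392] 0.09396626664256269 [0.01225354 0.01640379]
chest 4176 ((623.9557495117188, 257.887451171875), (191.1166534423828, 205.0104522705078), 79.2218017578125) 0.09551624284559346
case 616 ((577.848388671875, 266.5782470703125), (66.07180786132812, 64.83903503417969), 78.74665069580078) 0.1312687839524671
```

View pics/crop0.png

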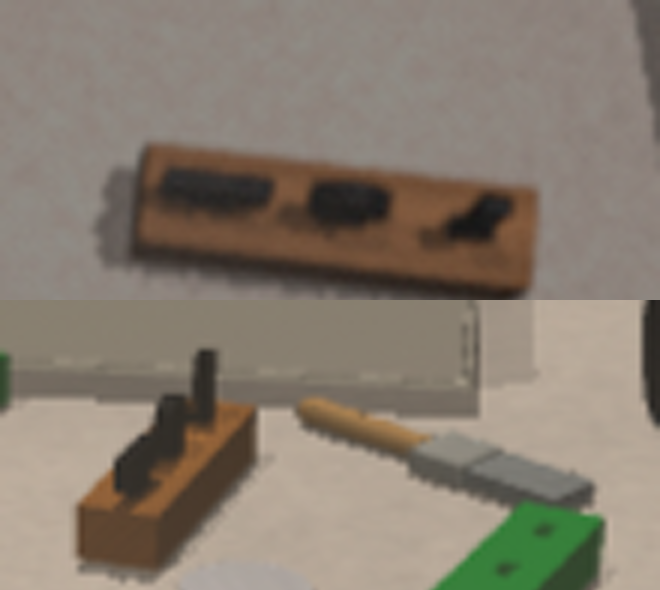

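The crop shows the keys in order: wide on the left, round in the middle, narrow on the right. I'll rotate to align with the block and move above the middle key.

```bash
python3 -m crank '[{"dp":[0,0,0],"delta_rot":[0,0,-0.0195],"fingers":1},{"dp":[0,0,0],"delta_rot":[0,0,-0.0195],"fingers":1},{"dp":[0,0,0],"delta_rot":[0,0,-0.0195],"fingers":1},{"dp":[0,0,0],"delta_rot":[0,0,-0.0195],"fingers":1},{"dp":[0,0,0],"delta_rot":[0,0,-0.0195],"fingers":1},{"dp":[0,0,0],"delta_rot":[0,0,-0.0195],"fingers":1},{"dp":[0,0,0],"delta_rot":[0,0,-0.0195],"fingers":1},{"dp":[0,0,0],"delta_rot":[0,0,-0.0195],"fingers":1},{"dp":[0,0,0],"delta_rot":[0,0,-0.0195],"fingers":1}]' 30
python3 -m crank '[{"dp":[0.0663,0.0434,0],"delta_rot":[0,0,0],"fingers":1},{"dp":[0.0663,0.0434,0],"delta_rot":[0,0,0],"fingers":1},{"dp":[0.0663,0.0434,0],"delta_rot":[0,0,0],"fingers":1},{"dp":[0.0663,0.0434,0],"delta_rot":[0,0,0],"fingers":1},{"dp":[0.0663,0.0434,0],"delta_rot":[0,0,0],"fingers":1},{"dp":[0.0663,0.0434,0],"delta_rot":[0,0,0],"fingers":1},{"dp":[0.0663,0.0434,0],"delta_rot":[0,0,0],"fingers":1},{"dp":[0.0663,0.0434,0],"delta_rot":[0,0,0],"fingers":1},{"dp":[0.0663,0.0434,0],"delta_rot":[0,0,0],"fingers":1},{"dp":[0.0663,0.0434,0],"delta_rot":[0,0,0],"fingers":1},{"dp":[0.0663,0.0434,0],"delta_rot":[0,0,0],"fingers":1},{"dp":[0.0663,0.0434,0],"delta_rot":[0,0,0],"fingers":1}]'
python3 -m crank '[{"dp":[0,0,0],"delta_rot":[0,0,0],"fingers":1},{"dp":[0,0,0],"delta_rot":[0,0,0],"fingers":1}]'
python3 - <<'E'
from h import *
s=manip.sense();c=manip.camera_model('wrist');print(s['q'],s['tcp_pos'],c)
p,d=manip.snapshot('wrist');cv2.imwrite('pics/w1.png',p[:,:,::-1]);np.save('pics/w1.npy',d);np.save('pics/w1c.npy',c,allow_pickle=True)
E
```

```text
t: 0.85
tcp_pos: [0.146, -0.6073, 0.3033]
tool_rot: [0.782, 0.623, 0.0, -0.001]
force: [0.4, 0.1, 0.5]
finger_gap: 1.001
gripper_force: 0.0
t: 1.85
tcp_pos: [0.492, -0.2787, 0.3036]
tool_rot: [0.784, 0.62, -0.0, -0.0]
force: [0.6, -0.8, -0.5]
finger_gap: 1.001
gripper_force: 0.0
t: 2.02
tcp_pos: [0.4921, -0.2785, 0.3035]
tool_rot: [0.783, 0.622, -0.0, -0.0]
force: [0.2, -0.0, -0.0]
finger_gap: 0.995
gripper_force: 0.0
[-7.12508483e-01  4.48061669e-01  1.58421226e+00 -2.73794579e-04
  1.11019571e+00 -4.84794892e-01] [ 0.49209997 -0.27851287  0.30348021] {'fx': 297.3186396354542, 'fy': 297.3186396354542, 'cx': 247.21126719459514, 'cy': 190.48533514695967, 'origin': array([ 0.50668928, -0.20856843,  0.37284895]), 'attitude': array([-0.13983936,  0.01664246, -0.11248807,  0.98362311])}
```

View pics/w1.png

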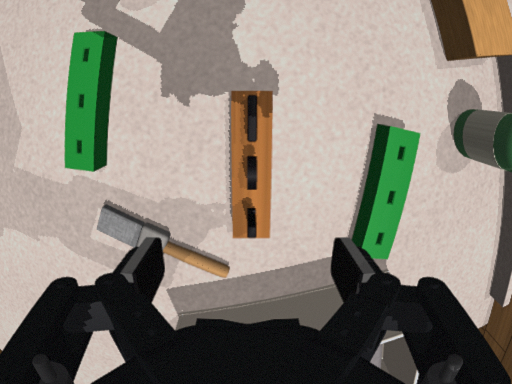

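The wrist view shows the block at (252,165) with the round key in the middle at (252,172). The green look-alikes and the brush are clear of the fingers. Now I'll measure the block and keys.

```bash
cat >> h.py <<'E'
def cloud(c,d):
    V,U=np.mgrid[0:384,0:512]
    x=(U-c['cx'])/c['fx'];y=(V-c['cy'])/c['fy'];r=np.hypot(x,y)+1e-9
    D=np.stack([x/r*np.tan(r),-y/r*np.tan(r),-np.ones_like(r)],-1)*d[...,None]
    return R.from_quat(c['attitude']).apply(D.reshape(-1,3)).reshape(384,512,3)+np.asarray(c['origin'])
def angrect(p):
    (cx,cy),(w,h),a=cv2.minAreaRect((p*1000).astype(np.float32))
    if h>w: w,h,a=h,w,a+90
    return np.round([cx,cy,w,h,(a+0)%180],2)
E
python3 - <<'E'
from h import *
c=np.load('pics/w1c.npy',allow_pickle=True).item();im=cv2.imread('pics/w1.png');d=np.load('pics/w1.npy')
V,U=np.mgrid[0:384,0:512]
P=cloud(c,d);z=P[...,2];b=(U>222)&(U<282)&(V>82)&(V<245)
print('floor',np.median(z[280:300,10:60][d[280:300,10:60]>0]))
m=b&(z>.036)&(z<.045);print('block',angrect(P[m][:,:2]),np.median(z[m]))
for n,v0,v1,zt in (('wide',85,145,.072),('round',150,195,.082),('narrow',198,242,.09)):
    k=b&(V>v0)&(V<v1)&(z>.047);t=k&(z>zt-.004)&(z<zt+.004)
    print(n,k.sum(),z[k].max(),angrect(P[k][:,:2]),t.sum(),angrect(P[t][:,:2]) if t.sum()>3 else '')
# colour check
hsv=cv2.cvtColor(im,cv2.COLOR_BGR2HSV)
br=(b&(hsv[...,1]>120)&(hsv[...,2]>110)).astype(np.uint8)
v,u=np.nonzero(br);print('brown',angrect(plane(c,u,v,.04,True)[:,:2]))
k=(b&(V>150)&(V<195)&(hsv[...,2]<45));v,u=np.nonzero(k);print('dark',u.min(),u.max(),v.min(),v.max())
print(angrect(plane(c,u,v,.075,True)[:,:2]))
E
```

```text
floor 0.00018424545315376406
block [ 495.15 -278.33  176.48   46.41   76.95] 0.03943575008780853
wide 446 0.37284894836803595 [ 508.83 -220.66   46.02    9.36   77.64] 434 [ 508.89 -220.69   46.03    9.22   77.3 ]
round 319 0.37284894836803595 [ 501.63 -251.68   86.32    9.18   77.24] 179 [ 495.77 -277.61   22.05    9.09   76.96]
narrow 261 0.37284894836803595 [ 495.96 -275.32  134.85    9.93   76.66] 129 [ 481.89 -333.83   14.52    9.47   76.92]
brown [ 494.8  -277.06  173.96   45.1    76.93]
dark 248 255 156 188
[ 495.53 -274.69   33.71    7.29   76.98]
```

```bash
python3 -m crank '[{"dp":[0.0026,0.0064,0.05],"delta_rot":[0,0,0],"fingers":1},{"dp":[0,0,0.06],"delta_rot":[0,0,0],"fingers":0.2},{"dp":[0,0,0.06],"delta_rot":[0,0,0],"fingers":0},{"dp":[0,0,0.06],"delta_rot":[0,0,0],"fingers":0},{"dp":[0,0,0.06],"delta_rot":[0,0,0],"fingers":0},{"dp":[0,0,0.045],"delta_rot":[0,0,0],"fingers":0},{"dp":[0,0,0.03],"delta_rot":[0,0,0],"fingers":0},{"dp":[0,0,0],"delta_rot":[0,0,0],"fingers":0},{"dp":[0,0,0],"delta_rot":[0,0,0],"fingers":0}]'
python3 - <<'E'
from h import *
s=manip.sense();print(s['tcp_pos'],s['tool_rot'])
p,d=manip.snapshot('wrist');cv2.imwrite('pics/w2.png',p[:,:,::-1])
E
```

```text
t: 2.82
tcp_pos: [0.4932, -0.2811, 0.1207]
tool_rot: [0.785, 0.619, -0.0, -0.001]
force: [0.8, 0.2, 1.4]
finger_gap: 0.498
gripper_force: 0.0
[ 0.49317122 -0.28107311  0.12070194] [ 7.85014604e-01  6.19476208e-01 -3.15202891e-04 -1.09558985e-03]
```

View pics/w2.png

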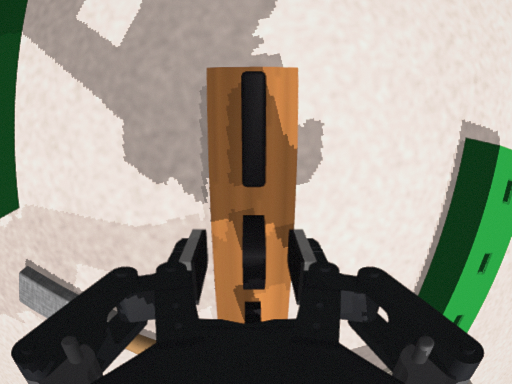

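The pads straddle the round key's head (254,250), and the key sits slightly right of the middle. I'll make a small correction and re-check.

```bash
python3 -m crank '[{"dp":[0.006,0.003,0],"delta_rot":[0,0,0.001],"fingers":0},{"dp":[0,0,0],"delta_rot":[0,0,0],"fingers":0},{"dp":[0,0,0],"delta_rot":[0,0,0],"fingers":0}]'
python3 -m crank '[{"dp":[0,0,0],"delta_rot":[0,0,0],"fingers":0}]'
python3 -m crank '[{"dp":[0,0,0],"delta_rot":[0,0,0],"fingers":0}]'
python3 - <<'E'
from h import *
c=manip.camera_model('wrist');s=manip.sense();p,d=manip.snapshot('wrist')
P=cloud(c,d);z=P[...,2];V,U=np.mgrid[0:384,0:512]
t=(U>225)&(U<282)&(V>200)&(V<295)&(z>.078)&(z<.084)
r=angrect(P[t][:,:2]);print(t.sum(),r)
t=(U>225)&(U<282)&(V>60)&(V<195)&(z>.068)&(z<.076);print('wide',angrect(P[t][:,:2]))
R0=R.from_quat(s['tool_rot']);print(s['tcp_pos'],np.degrees(2*np.arctan2(s['tool_rot'][1],s['tool_rot'][0])))
print('key in tool',R0.inv().apply(np.array([r[0]/1000,r[1]/1000,.082])-s['tcp_pos']))
E
```

```text
t: 3.12
tcp_pos: [0.4971, -0.2778, 0.1227]
tool_rot: [0.786, 0.618, 0.0, 0.001]
force: [0.3, 0.5, -0.6]
finger_gap: 0.499
gripper_force: 0.0
t: 3.2
tcp_pos: [0.497, -0.2776, 0.1224]
tool_rot: [0.786, 0.618, 0.0, 0.001]
force: [-0.4, 0.8, -0.3]
finger_gap: 0.497
gripper_force: 0.0
t: 3.28
tcp_pos: [0.4969, -0.2774, 0.1221]
tool_rot: [0.786, 0.618, 0.0, 0.001]
force: [-0.3, -0.0, -0.1]
finger_gap: 0.5
gripper_force: 0.0
897 [ 495.33 -276.66   23.65    9.93   75.57]
wide [ 508.43 -220.55   46.92   10.1    77.2 ]
[ 0.49685939 -0.27743198  0.12207358] 76.35329519485381
key in tool [ 0.00041176 -0.00171025  0.04007159]
```

```bash
python3 -m crank '[{"dp":[0,-0.0028,0],"delta_rot":[0,0,-0.0016],"fingers":0},{"dp":[0,0,0],"delta_rot":[0,0,0],"fingers":0},{"dp":[0,0,0],"delta_rot":[0,0,0],"fingers":0}]'
python3 -m crank '[{"dp":[0,0,0],"delta_rot":[0,0,0],"fingers":-0.5},{"dp":[0,0,0],"delta_rot":[0,0,0],"fingers":-1},{"dp":[0,0,0],"delta_rot":[0,0,0],"fingers":-1},{"dp":[0,0,0],"delta_rot":[0,0,0],"fingers":-1},{"dp":[0,0,0],"delta_rot":[0,0,0],"fingers":-1},{"dp":[0,0,0],"delta_rot":[0,0,0],"fingers":-1},{"dp":[0,0,0],"delta_rot":[0,0,0],"fingers":-1},{"dp":[0,0,0],"delta_rot":[0,0,0],"fingers":-1}]' 60
```

```text
t: 3.58
tcp_pos: [0.4951, -0.277, 0.1214]
tool_rot: [0.783, 0.622, -0.0, -0.0]
force: [0.3, 0.7, 1.0]
finger_gap: 0.498
gripper_force: 0.0
t: 4.25
tcp_pos: [0.4955, -0.2773, 0.1215]
tool_rot: [0.783, 0.622, 0.0, 0.0]
force: [1.5, 0.7, -0.8]
finger_gap: 0.11
gripper_force: 60.9
```

```bash
python3 -m crank '[{"dp":[0,0,-0.012],"delta_rot":[0,0,0],"fingers":-1},{"dp":[0,0,-0.016],"delta_rot":[0,0,0],"fingers":-1},{"dp":[0,0,-0.02],"delta_rot":[0,0,0],"fingers":-1},{"dp":[0,0,-0.03],"delta_rot":[0,0,0],"fingers":-1},{"dp":[0,0,-0.05],"delta_rot":[0,0,0],"fingers":-1},{"dp":[0,0,-0.06],"delta_rot":[0,0,0],"fingers":-1},{"dp":[0,0,-0.06],"delta_rot":[0,0,0],"fingers":-1},{"dp":[0,0,-0.06],"delta_rot":[0,0,0],"fingers":-1},{"dp":[0,0,-0.06],"delta_rot":[0,0,0],"fingers":-1},{"dp":[0,0,0],"delta_rot":[0,0,0],"fingers":-1},{"dp":[0,0,0],"delta_rot":[0,0,0],"fingers":-1}]'
python3 - <<'E'
from h import *
s=manip.sense();print(s['tcp_pos'],s['tool_rot'],s['force'])
w=manip.snapshot('wrist');p,d=manip.snapshot('side')
b=cv2.resize(p[90:250,150:350,::-1],None,fx=2.4,fy=2.4,interpolation=cv2.INTER_CUBIC)
cv2.imwrite('pics/s3.png',np.hstack([b,w[0][:,:,::-1][:,120:380]])[:600,:800])
E
```

```text
t: 5.17
tcp_pos: [0.495, -0.2771, 0.3082]
tool_rot: [0.783, 0.622, 0.0, 0.002]
force: [-0.7, 0.4, -1.0]
finger_gap: 0.103
gripper_force: 60.9
[ 0.49503825 -0.27705642  0.30822971] [7.83050632e-01 6.21955295e-01 1.20712059e-04 1.81800764e-03] [-0.74436826  0.37104633 -1.01277488]
```

View pics/s3.png

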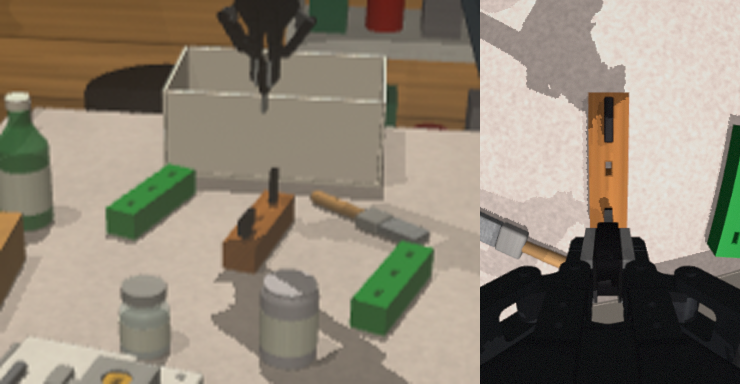

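The side view shows the key held upright in the gripper, tip at (263,107). The other two keys are still in the block and the middle slot is empty. Next I'll stand off just before the lock and measure.

```bash
python3 -m crank '[{"dp":[0.03,-0.003,0],"delta_rot":[0,0,0],"fingers":-1},{"dp":[0.078,-0.007,0],"delta_rot":[0,0,0],"fingers":-1},{"dp":[0.078,-0.007,0],"delta_rot":[0,0,0],"fingers":-1},{"dp":[0.078,-0.007,0],"delta_rot":[0,0,0],"fingers":-1},{"dp":[0.078,-0.007,0],"delta_rot":[0,0,0],"fingers":-1},{"dp":[0.078,-0.007,0],"delta_rot":[0,0,0],"fingers":-1},{"dp":[0.078,-0.007,0],"delta_rot":[0,0,0],"fingers":-1},{"dp":[0.078,-0.007,0],"delta_rot":[0,0,0],"fingers":-1},{"dp":[0.078,-0.007,0],"delta_rot":[0,0,0],"fingers":-1},{"dp":[0.078,-0.007,0],"delta_rot":[0,0,0],"fingers":-1},{"dp":[0.078,-0.007,0],"delta_rot":[0,0,0],"fingers":-1},{"dp":[0.078,-0.007,0],"delta_rot":[0,0,0],"fingers":-1}]'
python3 -m crank '[{"dp":[0.05,-0.004,0],"delta_rot":[0,0,-0.0055],"fingers":-1},{"dp":[0,0,0],"delta_rot":[0,0,0],"fingers":-1},{"dp":[0,0,0],"delta_rot":[0,0,0],"fingers":-1},{"dp":[0,0,0],"delta_rot":[0,0,0],"fingers":-1},{"dp":[0,0,0],"delta_rot":[0,0,0],"fingers":-1}]'
python3 - <<'E'
from h import *
s=manip.sense();c=manip.camera_model('wrist');print(s['q'],s['tcp_pos'],s['tool_rot'])
p,d=manip.snapshot('wrist');cv2.imwrite('pics/w4.png',p[:,:,::-1]);np.save('pics/w4.npy',d);np.save('pics/w4c.npy',c,allow_pickle=True)
P=cloud(c,d);z=P[...,2]
m=(z>.129)&(z<.135);n,l,st,_=cv2.connectedComponentsWithStats(m.astype(np.uint8))
for k in range(1,n):
    if st[k,4]>300: print(st[k],angrect(P[l==k][:,:2]),np.median(z[l==k]))
E
```

```text
t: 6.27
tcp_pos: [0.5551, 0.1672, 0.3036]
tool_rot: [0.783, 0.622, -0.002, -0.001]
force: [0.6, -0.5, 0.2]
finger_gap: 0.102
gripper_force: 60.9
t: 6.68
tcp_pos: [0.5598, 0.1883, 0.3046]
tool_rot: [0.773, 0.635, -0.001, -0.001]
force: [0.9, -0.3, -0.8]
finger_gap: 0.108
gripper_force: 60.9
[ 1.35538904e-01  4.81040246e-01  1.51914422e+00 -3.76452848e-04
  1.14392056e+00  3.30955120e-01] [0.55983663 0.18829768 0.30455851] [ 7.72664094e-01  6.34813823e-01 -1.15933480e-03 -5.13104877e-04]
[472   3  40  73 464] [834.72 299.67  81.12  46.01  99.36] 0.13210203162734227
[ 213   54   81   78 5139] [578.61 269.31  64.79  64.07 169.12] 0.13135461411474378
[478 138  34  88 315] [822.61 148.84 103.98  39.51  71.62] 0.13214558376661273
```

View pics/w4.png

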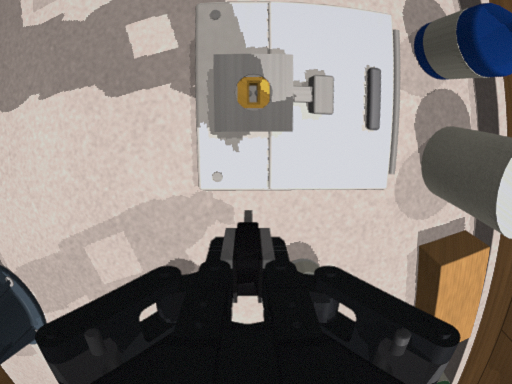

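The view shows the lock case at (253,92), its brass cylinder with the keyway at (253,92), and the held key's tip near (248,213). I'll hover just over the keyway and compare from close by.

```bash
python3 -m crank '[{"dp":[0.041,0.0027,0],"delta_rot":[0,0,-0.0008],"fingers":-1},{"dp":[0.041,0.0027,0],"delta_rot":[0,0,0],"fingers":-1},{"dp":[0.041,0,0],"delta_rot":[0,0,0],"fingers":-1},{"dp":[0.041,0,0.02],"delta_rot":[0,0,0],"fingers":-1},{"dp":[0,0,0.04],"delta_rot":[0,0,0],"fingers":-1},{"dp":[0,0,0.03],"delta_rot":[0,0,0],"fingers":-1},{"dp":[0,0,0.012],"delta_rot":[0,0,0],"fingers":-1},{"dp":[0,0,0],"delta_rot":[0,0,0],"fingers":-1},{"dp":[0,0,0],"delta_rot":[0,0,0],"fingers":-1},{"dp":[0,0,0],"delta_rot":[0,0,0],"fingers":-1},{"dp":[0,0,0],"delta_rot":[0,0,0],"fingers":-1}]'
python3 - <<'E'
from h import *
s=manip.sense();c=manip.camera_model('wrist');print(s['tcp_pos'],s['tool_rot'],s['force'])
p,d=manip.snapshot('wrist');cv2.imwrite('pics/w5.png',p[:,:,::-1]);np.save('pics/w5.npy',d);np.save('pics/w5c.npy',c,allow_pickle=True)
P=cloud(c,d);z=P[...,2]
m=(z>.129)&(z<.135);n,l,st,_=cv2.connectedComponentsWithStats(m.astype(np.uint8))
for k in range(1,n):
    if st[k,4]>300: print(st[k],angrect(P[l==k][:,:2]),np.median(z[l==k]))
cv2.imwrite('pics/w5c.png',cv2.resize(p[130:330,140:360,::-1],None,fx=3,fy=3,interpolation=cv2.INTER_CUBIC))
E
```

```text
t: 7.65
tcp_pos: [0.5795, 0.2689, 0.2557]
tool_rot: [0.771, 0.637, 0.001, 0.001]
force: [0.4, 1.2, 0.1]
finger_gap: 0.107
gripper_force: 60.9
[0.57947529 0.26889735 0.25573919] [7.70939680e-01 6.36906985e-01 1.11877696e-03 5.00384427e-04] [0.36619974 1.17378748 0.12829912]
[503  86   9  67 353] [818.33 304.18  60.04  13.94  87.77] 0.13163171641605761
[ 200  165   96   88 5059] [578.32 269.4   64.74  64.36  79.12] 0.13143732835343971
```

View pics/w5c.png

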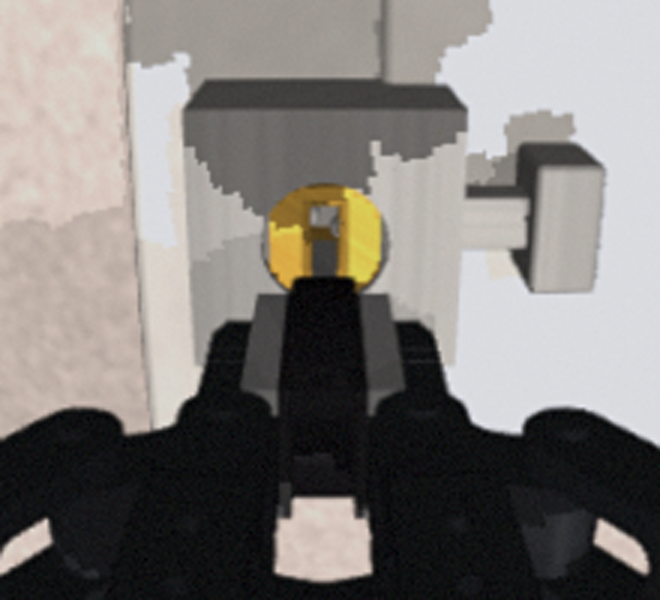

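The keyway slot (crop x≈327) and the blade (crop x≈326) line up sideways to within about 0.3 mm. I'll descend gently and watch the force.

```bash
python3 -m crank '[{"dp":[0.0005,0,0.01],"delta_rot":[0,0,0],"fingers":-1},{"dp":[0,0,0.008],"delta_rot":[0,0,0],"fingers":-1},{"dp":[0,0,0.004],"delta_rot":[0,0,0],"fingers":-1},{"dp":[0,0,0],"delta_rot":[0,0,0],"fingers":-1},{"dp":[0,0,0],"delta_rot":[0,0,0],"fingers":-1},{"dp":[0,0,0],"delta_rot":[0,0,0],"fingers":-1}]'
python3 -m crank '[{"dp":[0,0,0.003],"delta_rot":[0,0,0],"fingers":-1},{"dp":[0,0,0.002],"delta_rot":[0,0,0],"fingers":-1},{"dp":[0,0,0.002],"delta_rot":[0,0,0],"fingers":-1},{"dp":[0,0,0],"delta_rot":[0,0,0],"fingers":-1}]'
python3 -m crank '[{"dp":[0,0,0.002],"delta_rot":[0,0,0],"fingers":-1},{"dp":[0,0,0.002],"delta_rot":[0,0,0],"fingers":-1},{"dp":[0,0,0],"delta_rot":[0,0,0],"fingers":-1}]'
```

```text
t: 8.2
tcp_pos: [0.5788, 0.2696, 0.2434]
tool_rot: [0.771, 0.637, -0.0, -0.0]
force: [0.9, -0.0, -0.5]
finger_gap: 0.106
gripper_force: 60.9
t: 8.53
tcp_pos: [0.5786, 0.2695, 0.2397]
tool_rot: [0.771, 0.637, -0.0, -0.0]
force: [0.3, 0.0, -0.3]
finger_gap: 0.104
gripper_force: 60.9
t: 8.78
tcp_pos: [0.5788, 0.2695, 0.2378]
tool_rot: [0.771, 0.637, 0.0, 0.0]
force: [0.7, -1.1, -0.8]
finger_gap: 0.106
gripper_force: 60.9
```

```bash
python3 -m crank '[{"dp":[0,0,0.002],"delta_rot":[0,0,0],"fingers":-1},{"dp":[0,0,0.002],"delta_rot":[0,0,0],"fingers":-1},{"dp":[0,0,0],"delta_rot":[0,0,0],"fingers":-1}]'
python3 -m crank '[{"dp":[0,0,0.002],"delta_rot":[0,0,0],"fingers":-1},{"dp":[0,0,0.002],"delta_rot":[0,0,0],"fingers":-1},{"dp":[0,0,0],"delta_rot":[0,0,0],"fingers":-1}]'
python3 -m crank '[{"dp":[0,0,0.002],"delta_rot":[0,0,0],"fingers":-1},{"dp":[0,0,0.002],"delta_rot":[0,0,0],"fingers":-1},{"dp":[0,0,0],"delta_rot":[0,0,0],"fingers":-1}]'
```

```text
t: 9.03
tcp_pos: [0.5789, 0.2695, 0.2357]
tool_rot: [0.771, 0.637, 0.0, 0.0]
force: [0.7, -0.4, -0.5]
finger_gap: 0.104
gripper_force: 60.9
t: 9.28
tcp_pos: [0.5788, 0.2695, 0.2338]
tool_rot: [0.771, 0.637, 0.0, 0.0]
force: [0.7, -0.1, -0.4]
finger_gap: 0.106
gripper_force: 60.8
t: 9.53
tcp_pos: [0.5789, 0.2695, 0.2317]
tool_rot: [0.771, 0.637, 0.0, 0.0]
force: [0.7, 0.2, -0.5]
finger_gap: 0.106
gripper_force: 60.8
```

In the slot with no side force. Now easing past the pins.

```bash
python3 -m crank '[{"dp":[0,0,0.002],"delta_rot":[0,0,0],"fingers":-1},{"dp":[0,0,0.001],"delta_rot":[0,0,0],"fingers":-1},{"dp":[0,0,0],"delta_rot":[0,0,0],"fingers":-1}]'
python3 -m crank '[{"dp":[0,0,0.002],"delta_rot":[0,0,0],"fingers":-1},{"dp":[0,0,0],"delta_rot":[0,0,0],"fingers":-1}]'
python3 -m crank '[{"dp":[0,0,0.002],"delta_rot":[0,0,0],"fingers":-1},{"dp":[0,0,0],"delta_rot":[0,0,0],"fingers":-1}]'
python3 -m crank '[{"dp":[0,0,0.002],"delta_rot":[0,0,0],"fingers":-1},{"dp":[0,0,0],"delta_rot":[0,0,0],"fingers":-1}]'
```

```text
t: 9.78
tcp_pos: [0.5789, 0.2695, 0.2304]
tool_rot: [0.771, 0.637, 0.0, 0.0]
force: [0.2, 1.1, -0.9]
finger_gap: 0.108
gripper_force: 60.8
t: 9.95
tcp_pos: [0.5789, 0.2695, 0.2293]
tool_rot: [0.771, 0.637, 0.0, 0.0]
force: [1.7, -0.0, -1.3]
finger_gap: 0.108
gripper_force: 60.8
t: 10.12
tcp_pos: [0.5789, 0.2695, 0.2283]
tool_rot: [0.771, 0.637, 0.0, 0.0]
force: [1.5, 0.1, -1.3]
finger_gap: 0.109
gripper_force: 60.8
t: 10.28
tcp_pos: [0.5789, 0.2695, 0.2274]
tool_rot: [0.771, 0.637, 0.0, 0.0]
force: [0.7, 0.3, -0.9]
finger_gap: 0.104
gripper_force: 60.9
```

```bash
for i in 1; do :; done
python3 -m crank '[{"dp":[0,0,0.002],"delta_rot":[0,0,0],"fingers":-1},{"dp":[0,0,0],"delta_rot":[0,0,0],"fingers":-1}]'
python3 -m crank '[{"dp":[0,0,0.002],"delta_rot":[0,0,0],"fingers":-1},{"dp":[0,0,0],"delta_rot":[0,0,0],"fingers":-1}]'
python3 -m crank '[{"dp":[0,0,0.002],"delta_rot":[0,0,0],"fingers":-1},{"dp":[0,0,0],"delta_rot":[0,0,0],"fingers":-1}]'
python3 -m crank '[{"dp":[0,0,0.002],"delta_rot":[0,0,0],"fingers":-1},{"dp":[0,0,0],"delta_rot":[0,0,0],"fingers":-1}]'
python3 -m crank '[{"dp":[0,0,0.002],"delta_rot":[0,0,0],"fingers":-1},{"dp":[0,0,0],"delta_rot":[0,0,0],"fingers":-1}]'
python3 -m crank '[{"dp":[0,0,0.002],"delta_rot":[0,0,0],"fingers":-1},{"dp":[0,0,0],"delta_rot":[0,0,0],"fingers":-1}]'
```

```text
t: 10.45
tcp_pos: [0.5789, 0.2695, 0.2265]
tool_rot: [0.771, 0.637, 0.0, 0.0]
force: [0.8, -0.2, 0.3]
finger_gap: 0.106
gripper_force: 61.1
t: 10.62
tcp_pos: [0.5789, 0.2695, 0.2254]
tool_rot: [0.771, 0.637, 0.0, 0.0]
force: [0.7, -0.5, 0.3]
finger_gap: 0.11
gripper_force: 61.1
t: 10.78
tcp_pos: [0.5789, 0.2695, 0.2243]
tool_rot: [0.771, 0.637, 0.0, 0.0]
force: [1.4, 0.5, 0.9]
finger_gap: 0.104
gripper_force: 61.0
t: 10.95
tcp_pos: [0.5789, 0.2695, 0.2233]
tool_rot: [0.771, 0.637, 0.0, 0.0]
force: [2.9, 0.4, 0.7]
finger_gap: 0.105
gripper_force: 61.0
t: 11.12
tcp_pos: [0.5789, 0.2695, 0.2223]
tool_rot: [0.771, 0.637, 0.0, 0.0]
force: [1.9, -0.3, 0.8]
finger_gap: 0.108
gripper_force: 61.0
t: 11.28
tcp_pos: [0.5789, 0.2695, 0.2215]
tool_rot: [0.771, 0.637, 0.0, 0.0]
force: [1.6, -0.4, 1.5]
finger_gap: 0.108
gripper_force: 61.0
```

```bash
python3 -m crank '[{"dp":[0,0,0.002],"delta_rot":[0,0,0],"fingers":-1},{"dp":[0,0,0.002],"delta_rot":[0,0,0],"fingers":-1},{"dp":[0,0,0],"delta_rot":[0,0,0],"fingers":-1}]'
python3 -m crank '[{"dp":[0,0,0.002],"delta_rot":[0,0,0],"fingers":-1},{"dp":[0,0,0],"delta_rot":[0,0,0],"fingers":-1}]'
python3 -m crank '[{"dp":[0,0,0.002],"delta_rot":[0,0,0],"fingers":-1},{"dp":[0,0,0],"delta_rot":[0,0,0],"fingers":-1}]'
python3 -m crank '[{"dp":[0,0,0.002],"delta_rot":[0,0,0],"fingers":-1},{"dp":[0,0,0],"delta_rot":[0,0,0],"fingers":-1}]'
python3 -m crank '[{"dp":[0,0,0.002],"delta_rot":[0,0,0],"fingers":-1},{"dp":[0,0,0],"delta_rot":[0,0,0],"fingers":-1}]'
python3 -m crank '[{"dp":[0,0,0.002],"delta_rot":[0,0,0],"fingers":-1},{"dp":[0,0,0],"delta_rot":[0,0,0],"fingers":-1}]'
```

```text
t: 11.53
tcp_pos: [0.5789, 0.2696, 0.2193]
tool_rot: [0.771, 0.637, 0.0, 0.0]
force: [1.8, 0.0, 1.2]
finger_gap: 0.106
gripper_force: 60.9
t: 11.7
tcp_pos: [0.5789, 0.2695, 0.2181]
tool_rot: [0.771, 0.637, 0.0, 0.0]
force: [3.1, -0.3, 0.2]
finger_gap: 0.106
gripper_force: 60.8
t: 11.87
tcp_pos: [0.5789, 0.2694, 0.217]
tool_rot: [0.771, 0.637, 0.0, 0.0]
force: [3.3, 0.4, -0.7]
finger_gap: 0.106
gripper_force: 60.7
t: 12.03
tcp_pos: [0.5789, 0.2694, 0.2161]
tool_rot: [0.771, 0.637, 0.0, 0.0]
force: [3.0, -0.6, -0.6]
finger_gap: 0.108
gripper_force: 60.8
t: 12.2
tcp_pos: [0.5789, 0.2694, 0.2152]
tool_rot: [0.771, 0.637, 0.0, 0.0]
force: [2.7, -0.1, -0.6]
finger_gap: 0.109
gripper_force: 60.8
t: 12.37
tcp_pos: [0.5789, 0.2694, 0.2143]
tool_rot: [0.771, 0.637, 0.0, 0.0]
force: [2.8, -0.1, -0.4]
finger_gap: 0.108
gripper_force: 60.8
```

```bash
python3 -m crank '[{"dp":[0,0.001,0.002],"delta_rot":[0,0,0],"fingers":-1},{"dp":[0,0,0],"delta_rot":[0,0,0],"fingers":-1}]'
python3 -m crank '[{"dp":[0,0,0.002],"delta_rot":[0,0,0],"fingers":-1},{"dp":[0,0,0],"delta_rot":[0,0,0],"fingers":-1}]'
python3 -m crank '[{"dp":[0,0,0.002],"delta_rot":[0,0,0],"fingers":-1},{"dp":[0,0,0],"delta_rot":[0,0,0],"fingers":-1}]'
python3 -m crank '[{"dp":[0,0,0.0015],"delta_rot":[0,0,0],"fingers":-1},{"dp":[0,0,0],"delta_rot":[0,0,0],"fingers":-1}]'
python3 -m crank '[{"dp":[0,0,0.001],"delta_rot":[0,0,0],"fingers":-1},{"dp":[0,0,0],"delta_rot":[0,0,0],"fingers":-1}]'
```

```text
t: 12.53
tcp_pos: [0.579, 0.2694, 0.2131]
tool_rot: [0.771, 0.637, -0.0, -0.0]
force: [2.9, -0.5, -1.6]
finger_gap: 0.107
gripper_force: 60.9
t: 12.7
tcp_pos: [0.579, 0.2694, 0.2121]
tool_rot: [0.771, 0.637, -0.0, -0.0]
force: [2.5, -0.3, -1.0]
finger_gap: 0.104
gripper_force: 61.0
t: 12.87
tcp_pos: [0.5791, 0.2694, 0.2112]
tool_rot: [0.771, 0.637, -0.0, -0.0]
force: [1.7, -0.2, -0.9]
finger_gap: 0.107
gripper_force: 61.1
t: 13.03
tcp_pos: [0.579, 0.2694, 0.2104]
tool_rot: [0.771, 0.637, -0.0, -0.0]
force: [1.5, -0.1, 1.1]
finger_gap: 0.108
gripper_force: 61.1
t: 13.2
tcp_pos: [0.5791, 0.2694, 0.2104]
tool_rot: [0.771, 0.637, -0.0, -0.0]
force: [-0.4, 0.3, 3.2]
finger_gap: 0.113
gripper_force: 61.4
```

```bash
python3 -m crank '[{"dp":[0,0,0.001],"delta_rot":[0,0,0],"fingers":-1},{"dp":[0,0,0],"delta_rot":[0,0,0],"fingers":-1}]'
python3 -m crank '[{"dp":[0,0,0.001],"delta_rot":[0,0,0],"fingers":-1},{"dp":[0,0,0],"delta_rot":[0,0,0],"fingers":-1}]'
python3 - <<'E'
from h import *
w,_=manip.snapshot('wrist');p,d=manip.snapshot('side');s=manip.sense();print(s['force'],s['ft_torque'],s['q'])
b=cv2.resize(p[180:290,140:250,::-1],None,fx=4.4,fy=4.4,interpolation=cv2.INTER_CUBIC)[:384]
cv2.imwrite('pics/s6.png',np.hstack([b,w[:,:,::-1][:,120:380]]))
E
```

```text
t: 13.37
tcp_pos: [0.579, 0.2694, 0.2103]
tool_rot: [0.771, 0.637, -0.0, -0.0]
force: [-0.8, -1.3, 4.9]
finger_gap: 0.108
gripper_force: 61.9
t: 13.53
tcp_pos: [0.5791, 0.2694, 0.2103]
tool_rot: [0.771, 0.637, -0.0, -0.0]
force: [-0.9, -1.0, 7.8]
finger_gap: 0.102
gripper_force: 62.2
[-1.12929116 -0.70235147  6.86038027] [-0.13012041  0.15880637  0.01033396] [ 2.60781923e-01  6.56187510e-01  1.47806465e+00 -1.44989909e-05
  1.00736718e+00  4.49627005e-01]
```

View pics/s6.png

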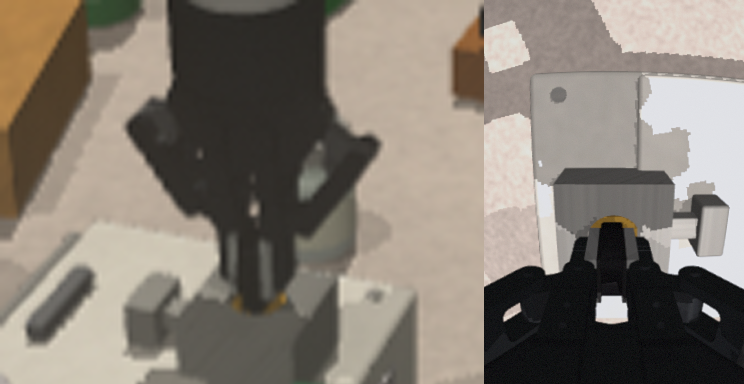

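Both views show the key's shoulder down on the brass, and the stiff rise to 7 N confirms it is home. Now the clockwise turn, about tool +z.

```bash
python3 -m crank '[{"dp":[0,0,-0.0008],"delta_rot":[0,0,0.008],"fingers":-1},{"dp":[0,0,0],"delta_rot":[0,0,0.008],"fingers":-1},{"dp":[0,0,0],"delta_rot":[0,0,0.008],"fingers":-1},{"dp":[0,0,0],"delta_rot":[0,0,0.008],"fingers":-1},{"dp":[0,0,0],"delta_rot":[0,0,0.008],"fingers":-1},{"dp":[0,0,0],"delta_rot":[0,0,0],"fingers":-1}]'
python3 -c "
from station import manip;print(manip.sense()['ft_torque'])"
python3 -m crank '[{"dp":[0,0,0],"delta_rot":[0,0,0.01],"fingers":-1},{"dp":[0,0,0],"delta_rot":[0,0,0.01],"fingers":-1},{"dp":[0,0,0],"delta_rot":[0,0,0.01],"fingers":-1},{"dp":[0,0,0],"delta_rot":[0,0,0.01],"fingers":-1},{"dp":[0,0,0],"delta_rot":[0,0,0.01],"fingers":-1},{"dp":[0,0,0],"delta_rot":[0,0,0.01],"fingers":-1},{"dp":[0,0,0],"delta_rot":[0,0,0],"fingers":-1}]'
python3 -c "
from station import manip;print(manip.sense()['ft_torque'])"
```

```text
t: 14.13
tcp_pos: [0.5798, 0.2692, 0.2103]
tool_rot: [0.845, 0.535, 0.001, 0.001]
force: [1.8, -1.0, 5.2]
finger_gap: 0.104
gripper_force: 61.6
[-0.2501283  -0.19580899  0.06372212]
t: 14.72
tcp_pos: [0.5801, 0.2691, 0.2103]
tool_rot: [0.93, 0.368, 0.001, 0.001]
force: [2.1, -2.0, 4.8]
finger_gap: 0.107
gripper_force: 61.6
[-0.31777114 -0.28799391  0.00946694]
```

```bash
python3 -m crank '[{"dp":[0,0,0],"delta_rot":[0,0,0.01],"fingers":-1},{"dp":[0,0,0],"delta_rot":[0,0,0.01],"fingers":-1},{"dp":[0,0,0],"delta_rot":[0,0,0.01],"fingers":-1},{"dp":[0,0,0],"delta_rot":[0,0,0.01],"fingers":-1},{"dp":[0,0,0],"delta_rot":[0,0,0.01],"fingers":-1},{"dp":[0,0,0],"delta_rot":[0,0,0.01],"fingers":-1},{"dp":[0,0,0],"delta_rot":[0,0,0.01],"fingers":-1},{"dp":[0,0,0],"delta_rot":[0,0,0.01],"fingers":-1},{"dp":[0,0,0],"delta_rot":[0,0,0],"fingers":-1}]'
python3 -c "
from station import manip;print(manip.sense()['ft_torque'])"
python3 -m crank '[{"dp":[0,0,0],"delta_rot":[0,0,0.01],"fingers":-1},{"dp":[0,0,0],"delta_rot":[0,0,0.01],"fingers":-1},{"dp":[0,0,0],"delta_rot":[0,0,0.01],"fingers":-1},{"dp":[0,0,0],"delta_rot":[0,0,0.01],"fingers":-1},{"dp":[0,0,0],"delta_rot":[0,0,0.01],"fingers":-1},{"dp":[0,0,0],"delta_rot":[0,0,0.01],"fingers":-1},{"dp":[0,0,0],"delta_rot":[0,0,0],"fingers":-1}]'
python3 -c "
from station import manip;print(manip.sense()['ft_torque'],manip.sense()['q'])"
```

```text
t: 15.47
tcp_pos: [0.5803, 0.269, 0.2104]
tool_rot: [0.992, 0.126, 0.001, 0.0]
force: [2.6, -1.9, 5.4]
finger_gap: 0.106
gripper_force: 61.7
[-0.47064067 -0.3552696   0.12735373]
t: 16.05
tcp_pos: [0.5804, 0.2688, 0.2104]
tool_rot: [0.998, -0.063, 0.001, 0.0]
force: [2.7, -2.6, 5.6]
finger_gap: 0.108
gripper_force: 61.7
[-0.47170469 -0.39841391  0.12099099] [ 0.25994233  0.65663599  1.47686826 -0.00199501  1.00552949  1.95695351]
```

```bash
python3 -m crank '[{"dp":[0,0,0],"delta_rot":[0,0,0.01],"fingers":-1},{"dp":[0,0,0],"delta_rot":[0,0,0.01],"fingers":-1},{"dp":[0,0,0],"delta_rot":[0,0,0.01],"fingers":-1},{"dp":[0,0,0],"delta_rot":[0,0,0.01],"fingers":-1},{"dp":[0,0,0],"delta_rot":[0,0,0.005],"fingers":-1},{"dp":[0,0,0],"delta_rot":[0,0,0.005],"fingers":-1},{"dp":[0,0,0],"delta_rot":[0,0,0],"fingers":-1},{"dp":[0,0,0],"delta_rot":[0,0,0],"fingers":-1}]'
python3 - <<'E'
from h import *
s=manip.sense();print(s['ft_torque'],s['q'][5]);c=manip.camera_model('wrist')
w,dw=manip.snapshot('wrist');p,d=manip.snapshot('side');t,dt=manip.snapshot('top')
ct=manip.camera_model('top')
b=cv2.resize(p[190:290,120:240,::-1],None,fx=3.2,fy=3.2,interpolation=cv2.INTER_CUBIC)
cv2.imwrite('pics/s7.png',np.hstack([b,cv2.resize(w[:,:,::-1],(427,320))])[:600,:800])
# key-head yaw relative to the tool: head top in wrist cloud
P=cloud(c,dw);V,U=np.mgrid[0:384,0:512];z=P[...,2]
m=(z>.166)&(z<.174)&(U>225)&(U<275)&(V>200)&(V<300)
if m.sum()>20: print('head top',m.sum(),angrect(P[m][:,:2]))
E
```

```text
t: 16.72
tcp_pos: [0.5803, 0.2687, 0.2104]
tool_rot: [0.976, -0.217, 0.001, 0.0]
force: [2.6, -2.9, 4.7]
finger_gap: 0.108
gripper_force: 61.7
[-0.55585514 -0.39148391  0.15100417] 2.2688910696639826
head top 1260 [578.37 268.12  23.98  20.16 158.6 ]
```

View pics/s7.png

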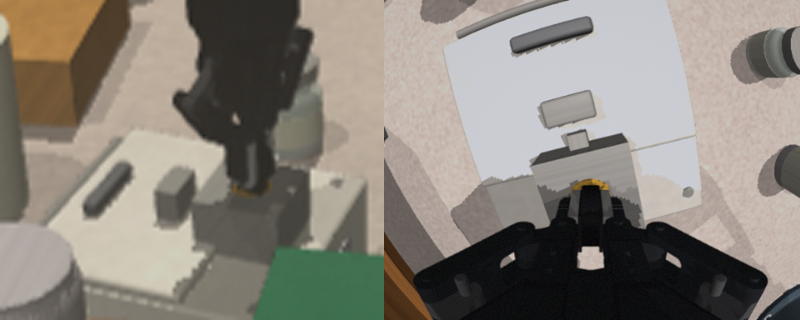

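The wrist view shows the bolt pulled back out of the keeper (580,138), so the cylinder has turned. I'll measure how far the key itself turned, after a touch more turn.

```bash
python3 -m crank '[{"dp":[0,0,0],"delta_rot":[0,0,0.004],"fingers":-1},{"dp":[0,0,0],"delta_rot":[0,0,0],"fingers":-1},{"dp":[0,0,0],"delta_rot":[0,0,0],"fingers":-1},{"dp":[0,0,0],"delta_rot":[0,0,0],"fingers":-1}]'
python3 - <<'E'
from h import *
s=manip.sense();print(s['ft_torque'],s['tool_rot']);c=manip.camera_model('wrist')
print('tool yaw',np.degrees(2*np.arctan2(s['tool_rot'][1],s['tool_rot'][0])))
w,d=manip.snapshot('wrist');P=cloud(c,d);z=P[...,2];V,U=np.mgrid[0:384,0:512]
g=w.max(2)
for th in (20,28,36):
    m=((z>.1665)&(z<.174)&(U>225)&(U<275)&(V>200)&(V<300)&(g<th)).astype(np.uint8)
    n,l,st,_=cv2.connectedComponentsWithStats(m)
    k=1+np.argmax(st[1:,4]);Q=P[l==k][:,:2]
    print(th,st[k],angrect(Q))
E
```

```text
t: 17.2
tcp_pos: [0.5803, 0.2687, 0.2103]
tool_rot: [0.973, -0.229, 0.001, 0.0]
force: [2.2, -3.2, 5.9]
finger_gap: 0.105
gripper_force: 61.7
[-0.54142566 -0.37507899  0.17373792] [ 9.73434635e-01 -2.28960497e-01  1.41014090e-03  3.37785587e-04]
tool yaw -26.4717874870912
20 [234 252  28  44 849] [578.62 269.38  23.53  11.43 155.28]
28 [233 250  29  50 984] [579.04 269.82  23.7   11.85 152.6 ]
36 [233 250  29  50 991] [579.02 269.86  23.68  11.92 153.  ]
```

```bash
python3 -c "
from station import manip;print(manip.sign_off())"
```

```text
the job is handed in; nothing more can be done
None
```

I pushed the round key fully home and turned it about 105° clockwise, which puts the cylinder just past a quarter turn after the blade's play. The gripper still holds it turned, and the job was handed in at about 17 s.

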